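# Finish the glass flower and snap the stock case shut

### The job

Finish the flower on the black glass panel with the two pieces in the open stock case: set the yellow glass round, dome up, in the middle of the three white petals, and lay the green glass bar flat as the stem, pointing straight away from the yellow round down the open side where there is no petal, with a gap of about 1 cm between the round and the end of the bar. Set the glass down, do not drop it, then press the case's lid fully shut past its snap catch. Leave the cup, the glue bottle and the pliers where they are.

Things in the scene. Friction and masses are not known exactly. Their poses are not given: they have to be found in the camera images.
- panel: black glass panel, 200 (x) by 170 (y) by 6 mm thick, lying on the table, immovable. Origin: centre of its underside. Three white teardrop petals, 3 mm thick, are fixed on its top, each 39 mm long and 32 mm wide, tips inward, 33 mm from the flower's middle: one towards the panel's +x, one +y, one -y. The side towards -x is open, for the stem.
- flower_mid (a point): the middle of the three petals, on the panel's top face, 15 mm towards +x from the panel's centre; axes as the panel's (z up), the stem belongs along its -x
- gem: yellow glass round, diameter 34 mm, 19 mm high: straight side to 14 mm, then a shallow dome. Flat underside. Starts dome up in the case. Origin: centre of its underside, z up through the dome.
- bar: green glass bar 70 (x, its length) by 14 (y) by 10 mm (z), either end and either broad face alike. Starts flat in the case. Origin: centre of its underside.
- bar_mid (a point): centre of the green bar's volume, 5 mm above its underside
- case: grey plastic stock case, 150 (x) by 210 (y) by 30 mm high, walls and floor 5 mm, immovable. Origin: centre of its underside. Blue lid hinged along the +x rim; a black sprung snap catch on the outside of the -x wall, 6 mm in front of it, top at about 35 mm height. The gem starts in its +y half, the bar in its -y half, lying roughly along its x.
- case_lid (a joint): angle of the blue lid, rad: 0 fully shut, about 1.57 upright, at most 1.85. A stiff hinge: it stays where it is left. When closing it meets the snap catch at about 0.1 and needs some 6 to 9 N at its front edge to pass; below 0.04 it snaps down to 0.
- lid_hinge (a point): on the lid's hinge line, middle of the case's width, height 30.5 mm, at the underside of the closed lid, on the case's +x rim (75 mm from the case's centre). The lid is 150 mm long from here, 210 mm wide and 6 mm thick.
- lid_edge (a point): middle of the lid's free edge, on its outer face (the top when shut)
- cup: bystander: clear plastic cup, diameter 68 mm, 85 mm high, empty; origin at the centre of its underside
- glue: bystander: white glue bottle with a red cap, diameter 52 mm, 150 mm high; origin at the centre of its underside
- pliers: bystander: pliers with red handles, about 150 mm long, 14 mm high, lying flat; origin under the pivot, x towards the jaws
Things that resemble listed ones, but are neither listed nor needed, are in the scene too. Of the things shaped like the bar, the green one is meant.

How it is judged:
By the outcome, as a careful person would: the job done as asked, in the order asked, and still so for the second after the job is handed in, with the robot touching nothing.
It also fails if it takes over 72 s, if anything falls off the work surface, if the arm or the gripper's body presses on something with over 40 N, if the wrist force passes 120 N, or if a joint passes its speed limit or range.

### The arm

A 7-joint arm with a two-finger parallel gripper is mounted at the origin on the work surface. World frame = base frame: x ahead of the robot, y to its left, z up, the work surface at z = 0. Lengths are in m, angles in rad, forces in N, time in s.
With the tool pointing down it reaches from about 0.4 to 0.875 m from the base axis. Payload 6.5 kg.
Tool frame: the origin (TCP) lies on the centre line of the jaws, within the pads' length; the fingertips stand 11 mm ahead of it and the grasp point (between the pads) lies 8 mm behind it; z points along the fingers, y is the line along which they close (so a half turn about z gives the same grasp; the last joint's range is limited). The gripper opens to 85 mm and grips with 20 to 120 N. Pads are 22 mm wide; open, the fingers measure 114 mm over their backs; the gripper's body (76 mm by 85 mm) begins 54 mm behind the grasp point. The pads swing forward as they close: fully open they stand 13 mm farther back than shut.
Start: joints at [-0.066, 0.536, -0.004, 1.538, 0.003, 1.067, -0.071], TCP at [0.65, 0, 0.242] pointing down, gripper open.
Joint ranges: [-2.7, 2.7], [-0.37, 2.16], [-1.27, 1.26], [0.24, 2.4], [-1.31, 4.45], [0.19, 1.91], [-2.76, 2.76]. Speed limits (rad/s): [2.39, 2.39, 3.14, 3.14, 3.14, 3.14, 3.14].

### API

Orientations are given as a unit quaternion [w, x, y, z].
In Python, from station import ctrl gives the robot as it stands.
- The arm moves only by the tool move_arm, never from a script. Its argument "targets" is a list of rows, each a list of 3 entries, a list of its own where there are three numbers: the turn, a rotation vector about the tool's x, y, z in rad, then the shift along the tool's x, y, z in m, then the opening, from -1 (shut) to 1 (fully open). In form: [[[ax, ay, az], [tx, ty, tz], gripper], ...]. A call has 1 to 12 rows; each row is the pose to reach, as a shift and turn from the pose commanded when the call began, along the tool's axes at that moment; what a row does not reach only later rows make up. A row lasts 1/12 s, in which the tool goes at most 41.7 mm and 7.16 degrees, less where a joint would pass 70% of its speed; a pose out of reach is approached as far as the arm can. A call with a gripper value outside its range is refused whole. The fingers move at their own pace and stop on an object; "grip_force" is the grip in N (left out, the last holds). Time passes only in rows, so rows that repeat a pose let the fingers close. It gives the time, the measured TCP pose, the force, the opening and the grip force at its end, in the units of the state.
- ctrl.sense(): the state, without advancing time (a new reading comes with each control period).
- ctrl.grab_frame(name): name is "scene" or "side" or "wrist"; returns (picture, depth): 384x512x3 uint8, blue, green, red; 384x512 float32, m along the optical axis (not along the pixel's ray), 0 where there is no reading.
- ctrl.camera_params(name): a dict with "vertical_fov" (degrees; the focal length in pixels is half the picture's height over the tangent of half this angle, whatever the lens; pixels are square), "cx", "cy" (the principal point, pixels), "R" (3x3) and "t" (3): a world point X has camera coordinates R X + t; the wrist camera has in their place "T_tool_cam" (4x4, takes a point from camera to tool coordinates, whose origin is the TCP and whose axes are the flange's). Camera axes: x right, y down, z forward; pixel columns grow to the right and rows downward; lengths in m; the calibration is good to about 2 mm. A picture is of the moment at which its call begins: read the wrist's pose just before it. camera_params takes no time and is no camera call.
- ctrl.finish_job(): hands the job in; it is judged then, once.
Trained networks look in the newest picture that a camera, given by its name, has taken for a name from the list of things; names that differ only in an ending like _2 or _b are one class to them, and where a whole thing is asked for, a point or a joint stands for the part that bears it (a point fixed in the world has none). Each returns a list of dicts, best first, with "conf" (0 to 1); they miss things now and then, are a little off and sometimes report something else, mostly with a low value. They report only what shows in the picture. A call takes as long as a camera call. They do not tell look-alikes from the thing itself.
- ctrl.silhouettes(camera, thing): "region" (384x512 bool, what is visible of it) and "point" ([row, column] in pixels, amid what is visible of it).
- ctrl.mark_of(camera, thing): "point" ([row, column] in pixels: a listed point, or the origin of a listed thing).
The state is a dict: "time": time; "joint_pos": joint angles; "dq": joint speeds; "joint_torque": joint torques, N m; "tool_pos": TCP position; "eef_rot": TCP orientation; "force": force on the tool from outside, world axes, zero at the start; "ft_torque": the same for the moment, N m; "width": finger opening in m; "gripper_force": force on a finger pad.
Only numpy, scipy, OpenCV 4.12 (cv2) and the standard library are available. Lean on these libraries where they do the work, as an engineer would, in place of code of your own. Each camera call takes 0.05 s, during which the arm holds its last target. There are 200 camera calls.

## Working session

There is one attempt and no reset: what is moved stays moved. The work goes in short steps, Python scripts to look and compute and a tool call to move; the robot and the scene stay as the last step left them, time stands still between calls to the robot, and variables do not carry over. Pictures are saved under pics/ and viewed, at most 10 in all, crops included, and the job is handed in when it is done.

Besides the shell and the picture viewer there is one more tool, called after "Request:" as name([rows], argument=value, ...), one row to a line, values as JSON. move_arm: Moves the arm, as the interface text tells. Its arguments: {"type":"object","properties":{"targets":{"type":"array","items":{"type":"array"}},"grip_force":{"type":"number"}},"required":["targets"]}

```bash
mkdir -p pics; ls; cat > h.py <<'E'
import numpy as np, cv2
from station import ctrl
from scipy.spatial.transform import Rotation as Rn
def rot(q): return Rn.from_quat([q[1],q[2],q[3],q[0]])
def grab(cam):
    s=ctrl.sense(); im,d=ctrl.grab_frame(cam); p=ctrl.camera_params(cam)
    f=192/np.tan(np.radians(p["vertical_fov"]/2))
    if "R" in p:
        R=np.array(p["R"]).T; o=-R@np.array(p["t"])
    else:
        T=np.array(p["T_tool_cam"]); W=rot(s["eef_rot"]).as_matrix()
        R=W@T[:3,:3]; o=W@T[:3,3]+np.array(s["tool_pos"])
    return im,d,(f,p["cx"],p["cy"],R,o)
def ray(c,rc): 
    f,cx,cy,R,o=c; return R@np.array([(rc[1]-cx)/f,(rc[0]-cy)/f,1]),o
def atz(c,rc,z):
    v,o=ray(c,rc); return o+v*(z-o[2])/v[2]
def cloud(c,d):
    f,cx,cy,R,o=c; r,k=np.mgrid[:384,:512]
    P=np.stack([(k-cx)/f*d,(r-cy)/f*d,d],-1)@R.T+o; P[d<=0]=np.nan; return P
E
python3 - <<'E'
from h import *
print(ctrl.sense())
for cam in ["scene","side","wrist"]:
    im,d,c=grab(cam); cv2.imwrite(f"pics/{cam}0.png",im); np.savez(f"{cam}0.npz",d=d)
    P=cloud(c,d); print(cam,"cam at",c[4].round(3),"fwd",c[3][:,2].round(2))
    for t in ["panel","flower_mid","gem","bar","bar_mid","case","lid_hinge","lid_edge","cup","glue","pliers"]:
        for m in ctrl.mark_of(cam,t)[:4]:
            r,k=[int(round(x)) for x in m["point"]]
            ok=0<=r<384 and 0<=k<512
            print(t,round(m["conf"],2),(r,k),P[r,k].round(3) if ok else None, "z10:",atz(c,m["point"],0.01).round(3)[:2])
a=np.hstack([cv2.imread(f"pics/{x}0.png") for x in ("scene","side")]); cv2.imwrite("pics/two.png",cv2.resize(a,(800,300)))
E
```

```text
pics
{'time': 0.0, 'joint_pos': array([-0.06619041,  0.53719946, -0.00444415,  1.53887276,  0.00257695,
        1.06729114, -0.07123624]), 'dq': array([ 0.00118226, -0.00033045, -0.00179755, -0.00050162, -0.00126551,
        0.00023715, -0.00066373]), 'joint_torque': array([-4.51575825e-04, -5.83398092e+01,  1.04865700e+00, -2.59097242e+01,
        1.23920938e-02,  9.44124302e-03, -7.87308863e-06]), 'tool_pos': array([ 6.49384523e-01, -1.34773814e-05,  2.41391580e-01]), 'eef_rot': array([-5.85274453e-04,  7.07099535e-01,  7.07113476e-01, -6.60524590e-04]), 'force': array([-0.04716567,  0.80868312,  0.06182385]), 'ft_torque': array([ 0.01303554, -0.03874601, -0.02587127]), 'gripper_force': 0.0, 'width': 0.08530865110877381}
scene cam at [ 1.182 -0.219  1.129] fwd [-0.48  0.13 -0.86]
panel 0.79 (166, 333) [0.526 0.228 0.003] z10: [0.53  0.224]
flower_mid 0.87 (171, 340) [0.553 0.241 0.008] z10: [0.555 0.238]
gem 0.52 (188, 202) [ 0.599 -0.201  0.175] z10: [ 0.5 -0.2]
bar 0.6 (201, 133) [ 0.485 -0.412  0.008] z10: [ 0.488 -0.411]
bar 0.4 (194, 174) [ 0.492 -0.287  0.003] z10: [ 0.495 -0
[... 1822 characters left out ...]
32 -0.95]
panel 0.39 (132, 366) [0.782 0.029 0.014] z10: [0.783 0.028]
gem 0.44 (134, 365) [0.781 0.027 0.013] z10: [0.782 0.026]
bar 0.75 (337, 144) [0.62  0.018 0.306] z10: [ 0.489 -0.274]
bar_mid 0.59 (336, 143) [0.62  0.018 0.306] z10: [ 0.488 -0.273]
case 0.62 (314, 149) [ 0.607 -0.007  0.269] z10: [ 0.501 -0.232]
case 0.18 (333, 142) [0.619 0.017 0.305] z10: [ 0.488 -0.267]
lid_hinge 0.93 (329, 197) [ 0.598 -0.137  0.14 ] z10: [ 0.569 -0.259]
cup 0.66 (142, 115) [0.51  0.026 0.061] z10: [0.488 0.017]
glue 0.87 (154, 246) [0.644 0.022 0.099] z10: [0.643 0.003]
pliers 0.69 (131, 365) [0.781 0.03  0.012] z10: [0.782 0.03 ]
pliers 0.51 (313, 149) [ 0.607 -0.007  0.269] z10: [ 0.501 -0.231]
```

View pics/two.png

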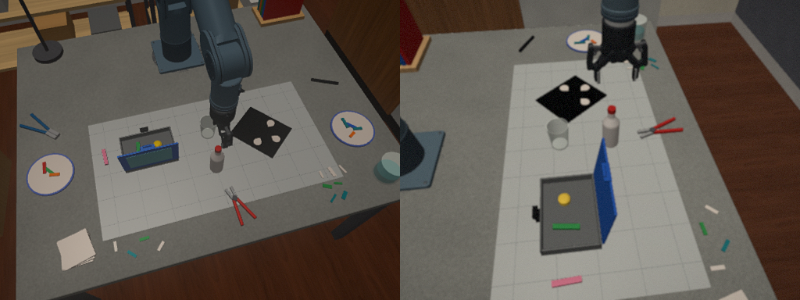

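View pics/side0.png

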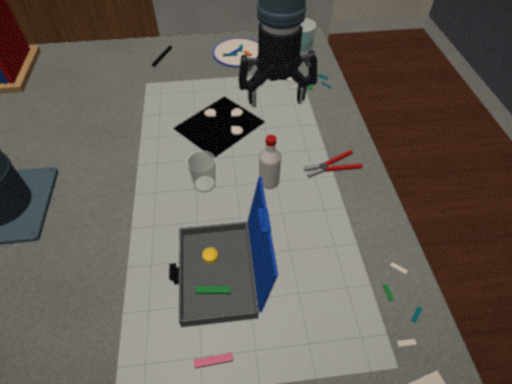

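The side view shows the yellow round at (254,209) and the green bar at (290,213) in the case. The pink bar at (360,213) lies outside the case and is only a look-alike. The petals on the rotated panel are at about (113,210), (112,237) and (130,236), so the open side is towards the lower left.

```bash
python3 - <<'E'
from h import *
for cam in ["side","scene"]:
    im,d,c=grab(cam); P=cloud(c,d)
    hsv=cv2.cvtColor(im,cv2.COLOR_BGR2HSV); H,S,V=cv2.split(hsv)
    X,Y,Z=P[...,0],P[...,1],P[...,2]
    def box(x0,x1,y0,y1): return (X>x0)&(X<x1)&(Y>y0)&(Y<y1)
    def blobs(m,z,name,mn=25):
        n,l,st,ce=cv2.connectedComponentsWithStats(m.astype(np.uint8))
        for i in range(1,n):
            if st[i,4]<mn: continue
            rr,kk=np.where(l==i)
            w=np.array([atz(c,(r,k),z)[:2] for r,k in zip(rr,kk)])
            rect=cv2.minAreaRect((w*1000).astype(np.float32))
            print(cam,name,"px",ce[i].round(0),st[i,4],"mean",w.mean(0).round(4),"rect c",np.round(rect[0],1),"size",np.round(rect[1],1),"ang",round(rect[2],1),"medZ",np.nanmedian(Z[l==i]).round(4))
    pan=box(.35,.72,.08,.4)
    blobs(pan&(V<60)&(np.abs(Z)<.03),.006,"panel",300)
    m=(pan&(V<60)&(np.abs(Z)<.03)).astype(np.uint8)
    cs,_=cv2.findContours(m,cv2.RETR_EXTERNAL,cv2.CHAIN_APPROX_NONE)
    hull=np.zeros_like(m); cv2.drawContours(hull,[cv2.convexHull(max(cs,key=cv2.contourArea))],-1,1,-1)
    hull=cv2.erode(hull,np.ones((5,5)))
    blobs((hull>0)&(V>90),.009,"petal")
    ca=box(.38,.62,-.36,-.12)
    blobs(ca&(H>20)&(H<35)&(S>120),.02,"gem")
    blobs(ca&(H>40)&(H<80)&(S>100),.0145,"bar")
    lid=(H>100)&(H<130)&(S>120)&(Z>.03)&box(.5,.75,-.4,-.08)
    L=P[lid]; mu=np.median(L,0); u,s,v=np.linalg.svd(L-L.mean(0),full_matrices=False)
    print(cam,"lid n",len(L),"mean",L.mean(0).round(3),"normal",v[2].round(3),"min",L.min(0).round(3),"max",L.max(0).round(3))
E
```

```text
side panel px [217. 127.] 2352 mean [0.5255 0.2179] rect c [530.2 225.9] size [196.1 167.1] ang 39.8 medZ 0.0058
side petal px [210. 112.] 81 mean [0.5078 0.2787] rect c [506.  280.7] size [37.2 32.1] ang 86.9 medZ 0.0088
side petal px [236. 112.] 82 mean [0.5832 0.2714] rect c [584.5 271.8] size [36.5 32.2] ang 85.4 medZ 0.0085
side petal px [236. 130.] 94 mean [0.5768 0.1948] rect c [577.4 194.1] size [33.6 31.1] ang 84.4 medZ 0.0089
side gem px [210. 255.] 215 mean [ 0.4863 -0.2001] rect c [ 485.6 -200.5] size [38.8 31.8] ang 86.8 medZ 0.0207
side bar px [212. 290.] 272 mean [ 0.4878 -0.2766] rect c [ 487.6 -276.5] size [14.9 66.9] ang 83.2 medZ 0.0143
side lid n 2088 mean [ 0.588 -0.25   0.12 ] normal [-0.989 -0.001  0.151] min [ 0.573 -0.34   0.031] max [ 0.602 -0.133  0.19 ]
scene panel px [333. 168.] 2428 mean [0.5344 0.2246] rect c [533.2 226.4] size [198.3 170.2] ang 39.6 medZ 0.0052
scene petal px [346. 157.] 69 mean [0.5092 0.2794] rect c [508.2 280.5] size [29.8 31.8] ang 74.5 medZ 0.0085
scene petal px [353. 177.] 77 mean [0.5863 0.2721] rect c [586.2 272. ] size [31.6 30.6] ang 68.0 medZ 0.008
scene petal px [330. 181.] 77 mean [0.5798 0.195 ] rect c [580.  194.7] size [29.4 29.7] ang 74.5 medZ 0.0078
scene gem px [201. 183.] 65 mean [ 0.4871 -0.1968] rect c [ 487.4 -196.7] size [28.1 25.9] ang 77.8 medZ 0.0216
scene bar px [176. 187.] 48 mean [ 0.4754 -0.2748] rect c [ 476.8 -276. ] size [12.5 40.3] ang 80.0 medZ 0.0144
scene lid n 265 mean [ 0.599 -0.235  0.177] normal [-0.997  0.004  0.081] min [ 0.583 -0.34   0.042] max [ 0.607 -0.134  0.191]
```

Panel yaw is about 40°, so flower_mid is about (0.543, 0.236) and the stem points at 220°. I'll hover over the case now, clear of the upright lid, and refine from the wrist camera.

Request:
move_arm([
  [[0, 0, 0], [-0.03, -0.03, 0], 0.2],
  [[0, 0, 0], [-0.06, -0.06, 0], 0.2],
  [[0, 0, 0], [-0.09, -0.09, 0], 0.2],
  [[0, 0, 0], [-0.12, -0.12, 0], 0.2],
  [[0, 0, 0], [-0.15, -0.15, 0], 0.2],
  [[0, 0, 0], [-0.18, -0.16, 0], 0.2],
  [[0, 0, 0], [-0.21, -0.163, 0], 0.2],
  [[0, 0, 0], [-0.22, -0.163, 0.01], 0.2],
  [[0, 0, 0], [-0.22, -0.163, 0.03], 0.2],
  [[0, 0, 0], [-0.22, -0.163, 0.04], 0.2],
  [[0, 0, 0], [-0.22, -0.163, 0.04], 0.2],
  [[0, 0, 0], [-0.22, -0.163, 0.04], 0.2],
])

```text
time: 2.9
tool_pos: [0.487, -0.2189, 0.2018]
eef_rot: [-0.001, 0.707, 0.708, -0.0]
force: [-0.7, -0.0, -0.1]
width: 0.0512
gripper_force: 0.0
```

```bash
cat > look.py <<'E'
from h import *
def case(save=None):
    s=ctrl.sense(); im,d,c=grab("wrist"); P=cloud(c,d)
    if save: cv2.imwrite(save,im)
    H,S,V=cv2.split(cv2.cvtColor(im,cv2.COLOR_BGR2HSV)); Z=P[...,2]
    print("tcp",s["tool_pos"].round(4),"width",round(s["width"],4),"F",s["force"].round(1))
    for name,m,z in [("gem",(H>20)&(H<35)&(S>120),None),("bar",(H>40)&(H<80)&(S>100),None)]:
        n,l,st,ce=cv2.connectedComponentsWithStats(m.astype(np.uint8))
        for i in range(1,n):
            if st[i,4]<150: continue
            q=P[l==i]; q=q[np.isfinite(q[:,2])]; top=np.percentile(q[:,2],90)
            t=q[q[:,2]>top-.004][:,:2] if name=="bar" else q[q[:,2]>top-.008][:,:2]
            r=cv2.minAreaRect((t*1000).astype(np.float32)); print(name,"px",ce[i].round(0),st[i,4],"top",top.round(4),"rect",np.round(r[0],1),np.round(r[1],1),round(r[2],1))
E
python3 -c "
from look import *; case('pics/w1.png')"
```

```text
tcp [ 0.487  -0.2189  0.2018] width 0.0512 F [-0.7 -0.  -0.1]
gem px [253. 145.] 836 top 0.0231 rect [ 487.4 -197.2] [32.9 32.7] 75.3
bar px [254. 214.] 798 top 0.0149 rect [ 488.9 -275.6] [14.6 69.4] 83.0
```

```bash
python3 -c "
import cv2; a=cv2.imread('pics/w1.png'); cv2.imwrite('pics/w1c.png',cv2.resize(a[90:290,130:390],None,fx=2.5,fy=2.5))"
```

```text
(no output)
```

View pics/w1c.png

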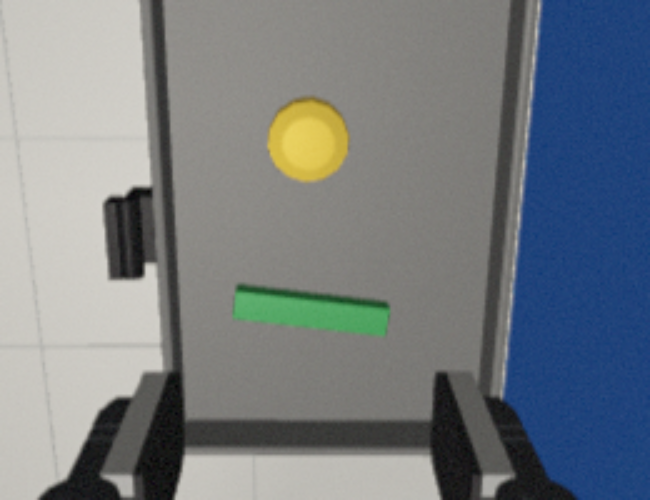

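The crop shows one yellow round, px (253,145), and one green bar, px (254,214), both inside the case. Those are the ones meant. Now descending on the round.

Request:
move_arm([
  [[0, 0, 0], [0.015, 0, 0.03], 0.2],
  [[0, 0, 0], [0.021, 0, 0.06], 0.2],
  [[0, 0, 0], [0.021, 0, 0.09], 0.2],
  [[0, 0, 0], [0.021, 0, 0.12], 0.2],
  [[0, 0, 0], [0.021, 0, 0.145], 0.2],
  [[0, 0, 0], [0.021, 0, 0.16], 0.2],
  [[0, 0, 0], [0.021, 0, 0.17], 0.2],
  [[0, 0, 0], [0.021, 0, 0.176], 0.2],
  [[0, 0, 0], [0.021, 0, 0.18], 0.2],
  [[0, 0, 0], [0.021, 0, 0.183], 0.2],
  [[0, 0, 0], [0.021, 0, 0.183], 0.2],
  [[0, 0, 0], [0.021, 0, 0.183], 0.2],
], grip_force=30)

```text
time: 3.95
tool_pos: [0.4876, -0.1992, 0.02]
eef_rot: [0.001, 0.707, 0.707, 0.0]
force: [-0.0, 0.2, -0.3]
width: 0.0514
gripper_force: 0.0
```

Request:
move_arm([
  [[0, 0, 0], [0, 0, 0], -0.1],
  [[0, 0, 0], [0, 0, 0], -0.3],
  [[0, 0, 0], [0, 0, 0], -0.4],
  [[0, 0, 0], [0, 0, 0], -0.5],
  [[0, 0, 0], [0, 0, 0], -0.5],
  [[0, 0, 0], [0, 0, 0], -0.5],
  [[0, 0, 0], [0, 0, 0], -0.5],
  [[0, 0, 0], [0, 0, 0], -0.5],
])

```text
time: 4.62
tool_pos: [0.4875, -0.1992, 0.0202]
eef_rot: [0.0, 0.707, 0.707, 0.0]
force: [-0.6, 0.2, 5.4]
width: 0.0323
gripper_force: 29.3
```

Width is 32.3 mm rather than 34, with 5 N upward, so the pads may be on the dome shoulder. I'll reopen, go a little lower and regrip.

Request:
move_arm([
  [[0, 0, 0], [0, 0, 0], 0.1],
  [[0, 0, 0], [0, 0, 0], 0.1],
  [[0, 0, 0], [0, 0, 0], 0.1],
  [[0, 0, 0], [0, 0, 0.002], 0.1],
  [[0, 0, 0], [0, 0, 0.004], 0.1],
  [[0, 0, 0], [0, 0, 0.004], 0.1],
])

```text
time: 5.12
tool_pos: [0.4866, -0.1989, 0.0148]
eef_rot: [-0.0, 0.707, 0.707, -0.0]
force: [-0.3, -0.1, 0.7]
width: 0.0471
gripper_force: 0.0
```

Request:
move_arm([
  [[0, 0, 0], [0, 0, 0], -0.1],
  [[0, 0, 0], [0, 0, 0], -0.3],
  [[0, 0, 0], [0, 0, 0], -0.4],
  [[0, 0, 0], [0, 0, 0], -0.5],
  [[0, 0, 0], [0, 0, 0], -0.5],
  [[0, 0, 0], [0, 0, 0], -0.5],
  [[0, 0, 0], [0, 0, 0], -0.5],
])

```text
time: 5.7
tool_pos: [0.4874, -0.1991, 0.0155]
eef_rot: [0.0, 0.707, 0.707, 0.0]
force: [1.5, -0.7, 4.0]
width: 0.0325
gripper_force: 32.3
```

Request:
move_arm([
  [[0, 0, 0], [0, 0, -0.005], -0.5],
  [[0, 0, 0], [0, 0, -0.012], -0.5],
  [[0, 0, 0], [0, 0, -0.025], -0.5],
  [[0, 0, 0], [0, 0, -0.045], -0.5],
  [[0, 0, 0], [0, 0, -0.07], -0.5],
  [[0, 0, 0], [0, 0, -0.1], -0.5],
  [[0, 0, 0], [0, 0, -0.13], -0.5],
  [[0, 0, 0], [0, 0, -0.155], -0.5],
  [[0, 0, 0], [0, 0, -0.175], -0.5],
  [[0, 0, 0], [0, 0, -0.185], -0.5],
  [[0, 0, 0], [0, 0, -0.185], -0.5],
])

```text
time: 6.62
tool_pos: [0.488, -0.1995, 0.2025]
eef_rot: [0.002, 0.707, 0.707, 0.001]
force: [0.2, -0.2, -0.8]
width: 0.0324
gripper_force: 30.0
```

```bash
python3 -c "
from look import *; case('pics/w2.png')"; python3 -c "
import cv2; a=cv2.imread('pics/w2.png'); cv2.imwrite('pics/w2c.png',cv2.resize(a[200:384,130:390],None,fx=2.5,fy=2.5))"
```

```text
tcp [ 0.488  -0.1995  0.2025] width 0.0324 F [ 0.2 -0.2 -0.8]
gem px [252. 257.] 4015 top 0.2099 rect [ 488.  -197.3] [32.6 32.9] 0.7
```

View pics/w2c.png

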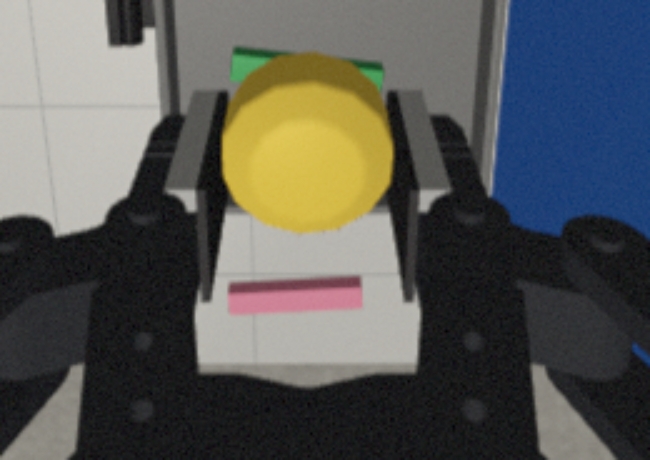

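The round is held level and dome up, about 2 mm towards +y of the tool centre. Carrying it over to the panel.

Request:
move_arm([
  [[0, 0, 0], [0.01, 0, -0.01], -0.5],
  [[0, 0, 0], [0.03, 0, -0.025], -0.5],
  [[0, 0, 0], [0.06, 0.005, -0.04], -0.5],
  [[0, 0, 0], [0.1, 0.01, -0.04], -0.5],
  [[0, 0, 0], [0.14, 0.015, -0.04], -0.5],
  [[0, 0, 0], [0.18, 0.02, -0.04], -0.5],
  [[0, 0, 0], [0.22, 0.03, -0.04], -0.5],
  [[0, 0, 0], [0.26, 0.035, -0.04], -0.5],
  [[0, 0, 0], [0.3, 0.04, -0.04], -0.5],
  [[0, 0, 0], [0.33, 0.045, -0.04], -0.5],
  [[0, 0, 0], [0.35, 0.045, -0.04], -0.5],
  [[0, 0, 0], [0.36, 0.045, -0.04], -0.5],
])

```text
time: 7.67
tool_pos: [0.5303, 0.1655, 0.2391]
eef_rot: [-0.001, 0.705, 0.709, -0.001]
force: [0.3, 0.2, 0.4]
width: 0.0326
gripper_force: 30.0
```

Request:
move_arm([
  [[0, 0, 0], [0, 0, 0], -0.5],
  [[0, 0, 0], [0, 0, 0], -0.5],
  [[0, 0, 0], [0, 0, 0], -0.5],
])

```text
time: 7.92
tool_pos: [0.5318, 0.1587, 0.2399]
eef_rot: [0.0, 0.708, 0.706, -0.001]
force: [0.5, -0.1, 0.6]
width: 0.0327
gripper_force: 30.0
```

```bash
cat > panel.py <<'E'
from h import *
def panel(save=None):
    s=ctrl.sense(); im,d,c=grab("wrist"); P=cloud(c,d)
    if save: cv2.imwrite(save,im)
    H,S,V=cv2.split(cv2.cvtColor(im,cv2.COLOR_BGR2HSV)); X,Y,Z=P[...,0],P[...,1],P[...,2]
    print("tcp",s["tool_pos"].round(4),"width",round(s["width"],4),"F",s["force"].round(1))
    m=((V<60)&(Z<.02)&(Z>-.02)&(X>.38)&(X<.68)&(Y>.07)&(Y<.38)).astype(np.uint8)
    cs,_=cv2.findContours(m,cv2.RETR_EXTERNAL,cv2.CHAIN_APPROX_NONE); k=max(cs,key=cv2.contourArea)
    w=np.array([atz(c,(r,q),.006)[:2] for (q,r) in k[:,0]])*1000
    R=cv2.minAreaRect(w.astype(np.float32)); print("panel rect",np.round(R[0],1),np.round(R[1],1),round(R[2],1))
    hull=cv2.erode(cv2.drawContours(np.zeros_like(m),[cv2.convexHull(k)],-1,1,-1),np.ones((7,7)))
    def bl(mask,z,name,mn):
        n,l,st,ce=cv2.connectedComponentsWithStats(mask.astype(np.uint8))
        for i in range(1,n):
            if st[i,4]<mn: continue
            rr,kk=np.where(l==i); w=np.array([atz(c,(r,q),z)[:2] for r,q in zip(rr,kk)])*1000
            R=cv2.minAreaRect(w.astype(np.float32))
            print(name,"px",ce[i].round(0),st[i,4],"mean",w.mean(0).round(1),"rect",np.round(R[0],1),np.round(R[1],1),round(R[2],1),"Z",np.nanmedian(Z[l==i]).round(4))
    bl((hull>0)&(V>90)&(S<60),.009,"petal",150)
    bl((H>20)&(H<35)&(S>120),.022,"gem",150)
    bl((H>40)&(H<80)&(S>100)&(Z<.05),.016,"bar",300)
E
python3 -c "
from panel import *; panel('pics/w3.png')"
```

```text
tcp [0.5318 0.1587 0.2399] width 0.0327 F [ 0.5 -0.1  0.6]
panel rect [531.9 228.3] [197.5 167.6] 39.6
petal px [230.  44.] 896 mean [508.3 280. ] rect [507.7 280.2] [33.1 33.1] 89.9 Z 0.0081
petal px [302.  52.] 878 mean [585.5 272.8] rect [586.3 273.3] [33.3 32.9] 84.2 Z 0.0082
petal px [292. 124.] 709 mean [578.2 195.7] rect [578.9 195.3] [33.1 32.7] 89.9 Z 0.0082
gem px [252. 257.] 3962 mean [531.3  27.2] rect [532.1  26.7] [105.4  90.2] 87.8 Z 0.2453
```

View pics/w3.png

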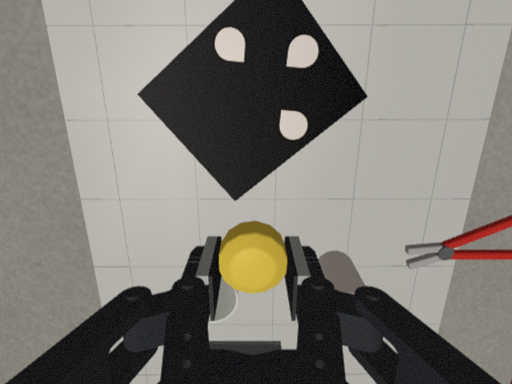

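The wrist picture shows three petals at px (230,44), (302,52) and (292,124). They put flower_mid at (0.5433, 0.2375), which agrees with the other two cameras. Moving over it and descending.

Request:
move_arm([
  [[0, 0, 0], [0.03, 0.005, 0], -0.5],
  [[0, 0, 0], [0.06, 0.01, 0.005], -0.5],
  [[0, 0, 0], [0.075, 0.0115, 0.02], -0.5],
  [[0, 0, 0], [0.077, 0.0115, 0.05], -0.5],
  [[0, 0, 0], [0.077, 0.0115, 0.08], -0.5],
  [[0, 0, 0], [0.077, 0.0115, 0.11], -0.5],
  [[0, 0, 0], [0.077, 0.0115, 0.14], -0.5],
  [[0, 0, 0], [0.077, 0.0115, 0.165], -0.5],
  [[0, 0, 0], [0.077, 0.0115, 0.185], -0.5],
  [[0, 0, 0], [0.077, 0.0115, 0.2], -0.5],
  [[0, 0, 0], [0.077, 0.0115, 0.21], -0.5],
  [[0, 0, 0], [0.077, 0.0115, 0.215], -0.5],
])

```text
time: 8.97
tool_pos: [0.5432, 0.2362, 0.0241]
eef_rot: [0.0, 0.708, 0.706, -0.001]
force: [0.1, 0.3, 0.1]
width: 0.033
gripper_force: 30.0
```

Request:
move_arm([
  [[0, 0, 0], [0, 0, 0], -0.5],
  [[0, 0, 0], [0, 0, 0.002], -0.5],
  [[0, 0, 0], [0, 0, 0.004], -0.5],
  [[0, 0, 0], [0, 0, 0.004], -0.5],
  [[0, 0, 0], [0, 0, 0.005], -0.5],
  [[0, 0, 0], [0, 0, 0.005], -0.5],
])

```text
time: 9.47
tool_pos: [0.5437, 0.2381, 0.0206]
eef_rot: [0.0, 0.707, 0.707, 0.0]
force: [0.1, 0.2, 0.1]
width: 0.0328
gripper_force: 30.0
```

Request:
move_arm([
  [[0, 0, 0], [-0.002, 0, 0], -0.5],
  [[0, 0, 0], [-0.002, 0, 0.001], -0.5],
  [[0, 0, 0], [-0.002, 0, 0.002], -0.5],
  [[0, 0, 0], [-0.002, 0, 0.002], -0.5],
])

```text
time: 9.8
tool_pos: [0.5434, 0.2359, 0.0181]
eef_rot: [-0.0, 0.707, 0.707, -0.0]
force: [0.3, 0.2, -0.8]
width: 0.0322
gripper_force: 30.0
```

Request:
move_arm([
  [[0, 0, 0], [0, 0, 0.001], -0.5],
  [[0, 0, 0], [0, 0, 0.001], -0.5],
])

```text
time: 9.97
tool_pos: [0.5434, 0.2361, 0.0171]
eef_rot: [-0.0, 0.707, 0.707, -0.0]
force: [0.4, -0.2, 0.3]
width: 0.0321
gripper_force: 30.0
```

Request:
move_arm([
  [[0, 0, 0], [0, 0, 0.001], -0.5],
  [[0, 0, 0], [0, 0, 0.001], -0.5],
])

```text
time: 10.13
tool_pos: [0.5435, 0.2361, 0.0165]
eef_rot: [0.0, 0.707, 0.707, 0.0]
force: [-1.9, 0.3, 3.4]
width: 0.0323
gripper_force: 32.3
```

Contact at 3.4 N. Releasing and backing off.

Request:
move_arm([
  [[0, 0, 0], [0, 0, 0], -0.2],
  [[0, 0, 0], [0, 0, 0], -0.15],
  [[0, 0, 0], [0, 0, 0], -0.05],
  [[0, 0, 0], [0, 0, 0], 0.05],
  [[0, 0, 0], [0, 0, 0], 0.05],
  [[0, 0, 0], [0, 0, -0.01], 0.05],
  [[0, 0, 0], [0, 0, -0.025], 0.05],
  [[0, 0, 0], [0, 0, -0.05], 0.05],
  [[0, 0, 0], [0, 0, -0.08], 0.05],
  [[0, 0, 0], [-0.02, 0, -0.12], 0.05],
  [[0, 0, 0], [-0.05, -0.01, -0.16], 0.0],
  [[0, 0, 0], [-0.075, -0.015, -0.2], 0.0],
])

```text
time: 11.13
tool_pos: [0.53, 0.1699, 0.2034]
eef_rot: [0.0, 0.707, 0.707, 0.0]
force: [0.8, 0.0, 0.4]
width: 0.0425
gripper_force: 0.0
```

Request:
move_arm([
  [[0, 0, 0], [0, 0, 0], 0.0],
  [[0, 0, 0], [0, 0, -0.02], 0.0],
  [[0, 0, 0], [0, 0, -0.02], 0.0],
  [[0, 0, 0], [0, 0, -0.02], 0.0],
])

```text
time: 11.47
tool_pos: [0.5313, 0.171, 0.2226]
eef_rot: [0.001, 0.707, 0.707, 0.001]
force: [-0.1, -0.8, 0.1]
width: 0.0424
gripper_force: 0.0
```

```bash
python3 -c "
from panel import *; panel('pics/w4.png')"
```

```text
tcp [0.5313 0.171  0.2226] width 0.0424 F [-0.1 -0.8  0.1]
panel rect [531.7 228.4] [197.2 167.4] 39.6
petal px [229.  56.] 955 mean [508.2 280. ] rect [507.6 280.3] [33.8 32.1] 87.6 Z 0.0081
petal px [304.  64.] 930 mean [585.2 272.8] rect [586.  273.2] [33.1 32.9] 84.1 Z 0.0081
petal px [294. 138.] 748 mean [577.9 195.8] rect [578.7 194.9] [33.  33.1] 84.5 Z 0.0081
gem px [264. 100.] 919 mean [543.5 237.5] rect [543.5 237.1] [34.2 33.8] 0.0 Z 0.0222
```

The round sits at (543.5, 237.3), less than 1 mm from the middle. Next is the bar, with the gripper turned so its camera faces away from the lid.

Request:
move_arm([
  [[0, 0, -0.1], [-0.03, 0, -0.01], -0.15],
  [[0, 0, -0.22], [-0.07, -0.005, -0.01], -0.15],
  [[0, 0, -0.34], [-0.11, -0.01, -0.01], -0.15],
  [[0, 0, -0.46], [-0.15, -0.015, -0.01], -0.15],
  [[0, 0, -0.58], [-0.19, -0.02, -0.01], -0.15],
  [[0, 0, -0.7], [-0.23, -0.025, -0.01], -0.15],
  [[0, 0, -0.82], [-0.27, -0.03, -0.01], -0.15],
  [[0, 0, -0.94], [-0.31, -0.035, -0.01], -0.15],
  [[0, 0, -1.06], [-0.35, -0.04, -0.01], -0.15],
  [[0, 0, -1.18], [-0.39, -0.043, -0.01], -0.15],
  [[0, 0, -1.3], [-0.43, -0.043, 0], -0.15],
  [[0, 0, -1.42], [-0.447, -0.043, 0.02], -0.15],
])

```text
time: 12.52
tool_pos: [0.4887, -0.2774, 0.2039]
eef_rot: [0.002, 0.097, 0.995, -0.001]
force: [1.2, 0.5, 0.5]
width: 0.0366
gripper_force: 0.0
```

Request:
move_arm([
  [[0, 0, -0.03], [0, 0, 0], -0.15],
  [[0, 0, -0.03], [0, 0, 0], -0.15],
  [[0, 0, -0.03], [0, 0, 0], -0.15],
  [[0, 0, -0.03], [0, 0, 0], -0.15],
])

```text
time: 12.85
tool_pos: [0.4883, -0.2726, 0.2024]
eef_rot: [-0.0, 0.084, 0.996, 0.0]
force: [0.4, 0.1, 0.1]
width: 0.0363
gripper_force: 0.0
```

```bash
python3 -c "
from look import *; case('pics/w5.png'); s=ctrl.sense(); print(rot(s['eef_rot']).as_matrix().round(3),s['joint_pos'].round(2))"
```

```text
tcp [ 0.4883 -0.2726  0.2024] width 0.0363 F [0.4 0.1 0.1]
bar px [249. 164.] 809 top 0.0152 rect [ 488.5 -276.5] [13.5 69.5] 82.9
[[-0.986  0.168  0.   ]
 [ 0.168  0.986  0.   ]
 [-0.     0.001 -1.   ]] [ 0.59  0.44 -0.21  1.81  0.11  0.9   1.74]
```

Request:
move_arm([
  [[0, 0, -0.045], [-0.001, -0.004, 0.03], -0.15],
  [[0, 0, -0.045], [-0.001, -0.004, 0.06], -0.15],
  [[0, 0, -0.045], [-0.001, -0.004, 0.09], -0.15],
  [[0, 0, -0.045], [-0.001, -0.004, 0.12], -0.15],
  [[0, 0, -0.045], [-0.001, -0.004, 0.145], -0.15],
  [[0, 0, -0.045], [-0.001, -0.004, 0.165], -0.15],
  [[0, 0, -0.045], [-0.001, -0.004, 0.175], -0.15],
  [[0, 0, -0.045], [-0.001, -0.004, 0.18], -0.15],
  [[0, 0, -0.045], [-0.001, -0.004, 0.183], -0.15],
  [[0, 0, -0.045], [-0.001, -0.004, 0.183], -0.15],
  [[0, 0, -0.045], [-0.001, -0.004, 0.183], -0.15],
])

```text
time: 13.82
tool_pos: [0.4889, -0.2787, 0.0207]
eef_rot: [0.001, 0.062, 0.998, -0.0]
force: [0.1, -0.4, 0.5]
width: 0.0362
gripper_force: 0.0
```

Request:
move_arm([
  [[0, 0, 0], [0, 0, 0], -0.4],
  [[0, 0, 0], [0, 0, 0], -0.6],
  [[0, 0, 0], [0, 0, 0], -0.75],
  [[0, 0, 0], [0, 0, 0], -0.9],
  [[0, 0, 0], [0, 0, 0], -0.9],
  [[0, 0, 0], [0, 0, 0], -0.9],
  [[0, 0, 0], [0, 0, 0], -0.9],
  [[0, 0, 0], [0, 0, 0], -0.9],
])

```text
time: 14.48
tool_pos: [0.4886, -0.2787, 0.0205]
eef_rot: [0.001, 0.063, 0.998, -0.0]
force: [0.1, 0.3, 5.9]
width: 0.0128
gripper_force: 30.3
```

Request:
move_arm([
  [[0, 0, 0], [0, 0, 0], -0.4],
  [[0, 0, 0], [0, 0, 0], -0.4],
  [[0, 0, 0], [0, 0, 0.002], -0.4],
  [[0, 0, 0], [0, 0, 0.003], -0.4],
  [[0, 0, 0], [0, 0, 0.003], -0.6],
  [[0, 0, 0], [0, 0, 0.003], -0.75],
  [[0, 0, 0], [0, 0, 0.003], -0.9],
  [[0, 0, 0], [0, 0, 0.003], -0.9],
  [[0, 0, 0], [0, 0, 0.003], -0.9],
  [[0, 0, 0], [0, 0, 0.003], -0.9],
  [[0, 0, 0], [0, 0, 0.003], -0.9],
], grip_force=35)

```text
time: 15.4
tool_pos: [0.4881, -0.2785, 0.0166]
eef_rot: [0.0, 0.062, 0.998, -0.0]
force: [0.0, -0.7, 0.3]
width: 0.0132
gripper_force: 34.8
```

Request:
move_arm([
  [[0, 0, 0], [0, 0, -0.005], -0.9],
  [[0, 0, 0], [0, 0, -0.012], -0.9],
  [[0, 0, 0], [0, 0, -0.025], -0.9],
  [[0, 0, 0], [0, 0, -0.045], -0.9],
  [[0, 0, 0], [0, 0, -0.07], -0.9],
  [[0, 0, 0], [0, 0, -0.1], -0.9],
  [[0, 0, 0], [0, 0, -0.13], -0.9],
  [[0, 0, 0], [0, 0, -0.16], -0.9],
  [[0, 0, 0], [0, 0, -0.185], -0.9],
  [[0, 0, 0], [0, 0, -0.2], -0.9],
  [[0, 0, 0], [0, 0, -0.205], -0.9],
  [[0, 0, 0], [0, 0, -0.205], -0.9],
])

```text
time: 16.4
tool_pos: [0.4887, -0.2787, 0.2236]
eef_rot: [0.001, 0.063, 0.998, -0.001]
force: [0.2, -0.4, -0.8]
width: 0.0128
gripper_force: 34.8
```

```bash
cat > held.py <<'E'
from h import *
def held(save=None):
    s=ctrl.sense(); im,d,c=grab("wrist"); P=cloud(c,d)
    if save: cv2.imwrite(save,im)
    H,S,V=cv2.split(cv2.cvtColor(im,cv2.COLOR_BGR2HSV)); t=s["tool_pos"]
    m=(H>40)&(H<80)&(S>100)&(np.abs(P[...,2]-t[2])<.04)
    q=P[m]; r=cv2.minAreaRect((q[:,:2]*1000).astype(np.float32))
    M=rot(s["eef_rot"]).as_matrix()
    print("tcp",t.round(4),"yaw tool y",np.degrees(np.arctan2(M[1,1],M[0,1])).round(2),"z axis",M[:,2].round(3))
    print("bar rect",np.round(r[0],1),np.round(r[1],1),round(r[2],1),"z lo/hi",np.percentile(q[:,2],[5,50,95]).round(4))
    top=q[q[:,2]>np.median(q[:,2])-.003]; u,ss,v=np.linalg.svd(top-top.mean(0),full_matrices=False); print("axis",v[0].round(3),"normal",v[2].round(3),"mid",top.mean(0).round(4))
    print("joints",s["joint_pos"].round(2))
E
python3 -c "
from held import *; held('pics/w6.png')"
```

```text
tcp [ 0.4887 -0.2787  0.2236] yaw tool y 82.83 z axis [ 0.003 -0.002 -1.   ]
bar rect [ 489.4 -269.7] [32.2 70.1] 83.6 z lo/hi [0.2201 0.2214 0.2225]
axis [ 0.992 -0.125  0.008] normal [-0.012 -0.031  0.999] mid [ 0.4853 -0.2782  0.2215]
joints [ 0.61  0.42 -0.22  1.79  0.11  0.95  1.79]
```

Request:
move_arm([
  [[0, 0, -0.03], [0.001, 0.01, 0], -0.9],
  [[0, 0, -0.08], [0.003, 0.03, 0], -0.9],
  [[0, 0, -0.15], [0.007, 0.06, 0], -0.9],
  [[0, 0, -0.23], [0.011, 0.1, 0], -0.9],
  [[0, 0, -0.31], [0.016, 0.14, 0], -0.9],
  [[0, 0, -0.39], [0.02, 0.18, 0], -0.9],
  [[0, 0, -0.47], [0.024, 0.22, 0], -0.9],
  [[0, 0, -0.55], [0.029, 0.26, 0], -0.9],
  [[0, 0, -0.63], [0.033, 0.3, 0], -0.9],
  [[0, 0, -0.7], [0.038, 0.34, 0], -0.9],
  [[0, 0, -0.76], [0.042, 0.38, 0], -0.9],
  [[0, 0, -0.816], [0.046, 0.41, 0], -0.9],
])

```text
time: 17.45
tool_pos: [0.4911, 0.1396, 0.2209]
eef_rot: [-0.001, -0.344, 0.939, 0.001]
force: [0.4, -0.1, -0.9]
width: 0.0128
gripper_force: 34.8
```

```bash
python3 -c "
from held import *; held(); held()"
```

```text
tcp [0.4911 0.1396 0.2209] yaw tool y 130.2 z axis [-0.002  0.002 -1.   ]
bar rect [487.9 142.8] [70.3 31.5] 42.2 z lo/hi [0.2173 0.2187 0.2199]
axis [0.763 0.646 0.004] normal [ 0.057 -0.074  0.996] mid [0.4882 0.1374 0.219 ]
joints [ 0.08  0.38 -0.55  1.9   0.24  0.93  1.69]
tcp [0.4904 0.1461 0.2214] yaw tool y 130.76 z axis [-0.001  0.006 -1.   ]
bar rect [490.  145.8] [63.  51.1] 4.3 z lo/hi [0.2176 0.2192 0.2203]
axis [0.757 0.653 0.009] normal [ 0.031 -0.049  0.998] mid [0.4876 0.1439 0.2194]
joints [ 0.08  0.38 -0.56  1.9   0.24  0.93  1.69]
```

Request:
move_arm([
  [[0, 0, 0], [0, 0, 0], -0.9],
  [[0, 0, 0], [0, 0, 0], -0.9],
  [[0, 0, 0], [0, 0, 0], -0.9],
  [[0, 0, 0], [0, 0, 0], -0.9],
])

```text
time: 17.88
tool_pos: [0.4933, 0.1329, 0.2213]
eef_rot: [-0.0, -0.338, 0.941, -0.0]
force: [0.4, -0.3, -0.7]
width: 0.0125
gripper_force: 34.8
```

```bash
python3 -c "
from held import *; held('pics/w7.png')
from panel import *; panel()"
```

```text
tcp [0.4933 0.1329 0.2213] yaw tool y 129.49 z axis [-0.001 -0.001 -1.   ]
bar rect [488.6 133.8] [62.9 62.1] 77.8 z lo/hi [0.2176 0.219  0.2202]
axis [0.771 0.637 0.004] normal [ 0.031 -0.044  0.999] mid [0.4905 0.1307 0.2193]
joints [ 0.09  0.38 -0.54  1.9   0.24  0.93  1.69]
tcp [0.4935 0.133  0.2214] width 0.0126 F [ 0.   0.3 -0.5]
panel rect [528.3 225.1] [191.4 167.6] 39.6
petal px [336. 241.] 557 mean [507.9 279. ] rect [507.6 280.1] [34.2 33. ] 84.4 Z 0.0083
petal px [276. 251.] 302 mean [566. 231.] rect [567.4 231.8] [46.8 13.3] 49.1 Z 0.2294
gem px [294. 241.] 555 mean [536.6 233.3] rect [536.2 234. ] [41.5 29.6] 84.1 Z 0.021
```

View pics/w7.png

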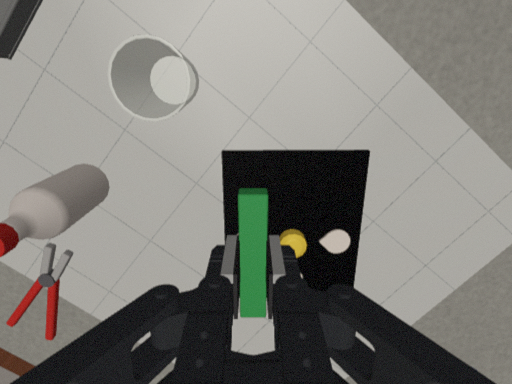

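```bash
python3 -c "
from h import *
s=ctrl.sense(); im,d,c=grab('wrist'); P=cloud(c,d); M=rot(s['eef_rot']).as_matrix()
H,S,V=cv2.split(cv2.cvtColor(im,cv2.COLOR_BGR2HSV)); m=(H>40)&(H<80)&(S>100); m[:, :225]=0; m[:,285:]=0
rr,kk=np.where(m); Q=np.array([(atz(c,(r,k),.2195)-s['tool_pos'])@M for r,k in zip(rr,kk)])
print(s['tool_pos'], np.percentile(Q,[.3,50,99.7],0).round(4), (np.array([.4958,.1978,.2])-s['tool_pos'])@M)
L=(P[m]-s['tool_pos'])@M; print(np.nanpercentile(L,[.5,50,99.5],0).round(4))"
```

```text
[0.49352368 0.13315889 0.22147098] [[-0.0489 -0.0121  0.0019]
 [ 0.0091  0.0003  0.002 ]
 [ 0.0535  0.0143  0.002 ]] [-0.0428863   0.04843312  0.02143958]
[[-0.0904 -0.0285 -0.0142]
 [ 0.0038  0.0003  0.0023]
 [ 0.0351  0.0344  0.2172]]
```

```bash
python3 -c "
from h import *
s=ctrl.sense(); im,d,c=grab('wrist'); P=cloud(c,d); M=rot(s['eef_rot']).as_matrix()
H,S,V=cv2.split(cv2.cvtColor(im,cv2.COLOR_BGR2HSV)); m=((H>45)&(H<75)&(S>120)).astype(np.uint8)
n,l,st,ce=cv2.connectedComponentsWithStats(m); i=1+st[1:,4].argmax(); print(st[i],ce[i])
L=(P[l==i]-s['tool_pos'])@M; t=L[(np.abs(L[:,1])<.004)&(np.abs(L[:,2]-.0022)<.002)]
print(np.percentile(t[:,0],[0,1,99,100]).round(4))
for r in (st[i,1],st[i,1]+st[i,3]): print((atz(c,(r,253),.2192)-s['tool_pos'])@M)"
```

```text
[ 236  186   34  131 3685] [252.70067843 249.28738128]
[-0.0349 -0.0334  0.0347  0.0352]
[0.03861488 0.00026167 0.0023326 ]
[-0.03493087  0.00030166  0.00231472]
```

The bar is held level and centred, along 39.6°. Moving above its spot.

Request:
move_arm([
  [[0, 0, 0], [-0.015, 0.015, 0.005], -0.9],
  [[0, 0, 0], [-0.03, 0.033, 0.015], -0.9],
  [[0, 0, 0], [-0.04, 0.045, 0.035], -0.9],
  [[0, 0, 0], [-0.043, 0.0485, 0.06], -0.9],
  [[0, 0, 0], [-0.043, 0.0485, 0.09], -0.9],
  [[0, 0, 0], [-0.043, 0.0485, 0.12], -0.9],
  [[0, 0, 0], [-0.043, 0.0485, 0.145], -0.9],
  [[0, 0, 0], [-0.043, 0.0485, 0.165], -0.9],
  [[0, 0, 0], [-0.043, 0.0485, 0.18], -0.9],
  [[0, 0, 0], [-0.043, 0.0485, 0.19], -0.9],
  [[0, 0, 0], [-0.043, 0.0485, 0.195], -0.9],
  [[0, 0, 0], [-0.043, 0.0485, 0.195], -0.9],
])

```text
time: 19.08
tool_pos: [0.4955, 0.1987, 0.026]
eef_rot: [-0.001, -0.339, 0.941, -0.0]
force: [0.0, -0.4, 0.8]
width: 0.0125
gripper_force: 34.8
```

Request:
move_arm([
  [[0, 0, 0], [0, 0, 0], -0.9],
  [[0, 0, 0], [0, 0, 0], -0.9],
])

```text
time: 19.25
tool_pos: [0.4966, 0.1992, 0.0275]
eef_rot: [0.001, -0.339, 0.941, 0.0]
force: [1.0, 0.7, -0.5]
width: 0.0132
gripper_force: 34.8
```

```bash
python3 -c "
from h import *
s=ctrl.sense(); M=rot(s['eef_rot']).as_matrix(); print(s['tool_pos'],np.degrees(np.arctan2(M[1,1],M[0,1])),(np.array([.4958,.1978,.0176])-s['tool_pos'])@M)"
```

```text
[0.49655203 0.19921272 0.02753533] 129.5779328968915 [ 0.00149645 -0.0006045   0.00993314]
```

Request:
move_arm([
  [[0, 0, 0], [0.0012, -0.0005, 0.003], -0.9],
  [[0, 0, 0], [0.0012, -0.0005, 0.006], -0.9],
  [[0, 0, 0], [0.0012, -0.0005, 0.008], -0.9],
  [[0, 0, 0], [0.0012, -0.0005, 0.008], -0.9],
])

```text
time: 19.58
tool_pos: [0.495, 0.1976, 0.0183]
eef_rot: [-0.0, -0.339, 0.941, -0.0]
force: [-1.2, 0.1, -0.3]
width: 0.013
gripper_force: 34.8
```

Request:
move_arm([
  [[0, 0, 0], [0, 0, 0.001], -0.9],
  [[0, 0, 0], [0, 0, 0.001], -0.9],
])

```text
time: 19.75
tool_pos: [0.4952, 0.1978, 0.0176]
eef_rot: [0.0, -0.339, 0.941, -0.0]
force: [-0.3, -0.1, -0.2]
width: 0.013
gripper_force: 34.8
```

Request:
move_arm([
  [[0, 0, 0], [0, 0, 0.001], -0.9],
  [[0, 0, 0], [0, 0, 0.001], -0.9],
])

```text
time: 19.92
tool_pos: [0.4952, 0.1978, 0.0175]
eef_rot: [0.0, -0.339, 0.941, -0.0]
force: [-3.3, -2.3, 12.6]
width: 0.0129
gripper_force: 37.4
```

Bar is down. Opening narrowly and lifting.

Request:
move_arm([
  [[0, 0, 0], [0, 0, -0.0005], -0.9],
  [[0, 0, 0], [0, 0, -0.0005], -0.6],
  [[0, 0, 0], [0, 0, -0.0005], -0.5],
  [[0, 0, 0], [0, 0, -0.0005], -0.4],
  [[0, 0, 0], [0, 0, -0.0005], -0.4],
  [[0, 0, 0], [0, 0, -0.008], -0.4],
  [[0, 0, 0], [0, 0, -0.02], -0.4],
  [[0, 0, 0], [0, 0, -0.045], -0.4],
  [[0, 0, 0], [0, 0, -0.08], -0.4],
  [[0, 0, 0], [0, 0, -0.12], -0.4],
  [[0, 0, 0], [0, -0.03, -0.16], -0.4],
  [[0, 0, 0], [0, -0.06, -0.2], -0.4],
])

```text
time: 20.92
tool_pos: [0.5265, 0.1603, 0.2066]
eef_rot: [0.001, -0.341, 0.94, 0.0]
force: [1.9, -0.0, -1.1]
width: 0.0258
gripper_force: 0.0
```

Request:
move_arm([
  [[0, 0, 0], [0.02, -0.03, -0.01], -0.4],
  [[0, 0, 0], [0.04, -0.06, -0.02], -0.4],
  [[0, 0, 0], [0.05, -0.06, -0.02], -0.4],
  [[0, 0, 0], [0.05, -0.06, -0.02], -0.4],
  [[0, 0, 0], [0.05, -0.06, -0.02], -0.4],
])

```text
time: 21.33
tool_pos: [0.5264, 0.081, 0.224]
eef_rot: [0.0, -0.338, 0.941, -0.0]
force: [0.4, 1.4, 0.7]
width: 0.0257
gripper_force: 0.0
```

```bash
python3 -c "
from panel import *; panel('pics/w8.png')
from h import *
s=ctrl.sense(); M=rot(s['eef_rot']).as_matrix(); print(np.degrees(np.arctan2(M[1,1],M[0,1])))
im,d,c=grab('side'); P=cloud(c,d); H,S,V=cv2.split(cv2.cvtColor(im,cv2.COLOR_BGR2HSV)); X,Y,Z=np.moveaxis(P,2,0)
L=P[(H>100)&(H<130)&(S>120)&(Z>.04)&(X>.5)&(X<.75)&(Y>-.4)&(Y<-.08)]
for y0,y1 in((-.33,-.26),(-.26,-.2),(-.2,-.14)):
  q=L[(L[:,1]>y0)&(L[:,1]<y1)]; p=np.polyfit(q[:,2],q[:,0],1); print('lid inner x at z .03,.18:',np.polyval(p,[.03,.18]).round(4),'zmax',q[:,2].max().round(3))
print('lid y',L[:,1].min(),L[:,1].max())"
```

```text
tcp [0.5264 0.081  0.224 ] width 0.0257 F [0.4 1.4 0.7]
panel rect [530.7 226.9] [197.2 168.1] 39.6
petal px [383. 245.] 551 mean [508. 279.] rect [507.5 280.1] [34.9 32.7] 84.9 Z 0.0082
petal px [295. 253.] 696 mean [587.8 200.9] rect [588.5 211. ] [71.6 36.8] 48.6 Z 0.2296
petal px [336. 281.] 444 mean [583.9 271.6] rect [584.3 272.9] [33.3 32.8] 1.8 Z 0.0084
gem px [341. 248.] 746 mean [541.6 232.6] rect [541.7 232.6] [44.5 35.1] 68.4 Z 0.0211
bar px [345. 200.] 910 mean [494.7 195.7] rect [496.5 195.8] [77.  21.2] 39.7 Z 0.0148
129.63936246729975
lid inner x at z .03,.18: [0.5726 0.5983] zmax 0.18
lid inner x at z .03,.18: [0.5756 0.5939] zmax 0.19
lid inner x at z .03,.18: [0.5729 0.5986] zmax 0.179
lid y -0.34017033529814666 -0.1342832553095919
```

The bar reads along 39.7°, about where intended; I'll check it from the side at the end. The lid leans back at about 1.74 rad, hinge at x≈0.572. I'll go behind it with shut fingers.

Request:
move_arm([
  [[0, 0, 0.05], [0, 0, -0.02], -1],
  [[0, 0, 0.11], [0.01, -0.025, -0.04], -1],
  [[0, 0, 0.17], [0.02, -0.055, -0.05], -1],
  [[0, 0, 0.24], [0.032, -0.09, -0.05], -1],
  [[0, 0, 0.31], [0.045, -0.13, -0.05], -1],
  [[0, 0, 0.38], [0.059, -0.17, -0.05], -1],
  [[0, 0, 0.45], [0.073, -0.21, -0.05], -1],
  [[0, 0, 0.52], [0.087, -0.25, -0.05], -1],
  [[0, 0, 0.59], [0.1, -0.285, -0.05], -1],
  [[0, 0, 0.65], [0.108, -0.31, -0.05], -1],
  [[0, 0, 0.691], [0.113, -0.323, -0.05], -1],
  [[0, 0, 0.691], [0.113, -0.323, -0.05], -1],
])

```text
time: 22.43
tool_pos: [0.6461, -0.2426, 0.2721]
eef_rot: [-0.0, 0.002, 1.0, -0.001]
force: [-0.3, 0.4, -0.4]
width: -0.0
gripper_force: 0.0
```

Request:
move_arm([
  [[0, 0, 0], [0, 0, 0], -1],
  [[0, 0, 0], [0, 0, 0], -1],
  [[0, 0, 0], [0, 0, 0], -1],
  [[0, 0, 0], [0, 0, 0], -1],
])

```text
time: 22.77
tool_pos: [0.6457, -0.2378, 0.2735]
eef_rot: [0.0, -0.001, 1.0, 0.0]
force: [0.1, 0.9, 0.2]
width: -0.0
gripper_force: 0.0
```

```bash
python3 -c "
from h import *
s=ctrl.sense(); M=rot(s['eef_rot']).as_matrix(); print(s['tool_pos'],M.round(3),s['joint_pos'].round(2),s['width'])"
```

```text
[ 0.64566702 -0.23781084  0.27347883] [[-1.    -0.003  0.   ]
 [-0.003  1.     0.001]
 [-0.     0.001 -1.   ]] [ 0.47  0.6  -0.28  1.38  0.17  1.19  1.74] -2.6897288939588195e-05
```

Request:
move_arm([
  [[0, 0, 0], [0, 0, 0.03], -1],
  [[0, 0, 0], [0, 0, 0.06], -1],
  [[0, 0, 0], [0, 0, 0.09], -1],
  [[0, 0, 0], [0, 0, 0.108], -1],
  [[0, 0, 0], [0.005, 0, 0.108], -1],
  [[0, 0, 0], [0.015, 0, 0.109], -1],
  [[0, 0, 0], [0.025, 0, 0.11], -1],
  [[0, 0, 0], [0.033, 0, 0.11], -1],
  [[0, 0, 0], [0.041, 0, 0.111], -1],
  [[0, 0, 0], [0.049, 0, 0.112], -1],
  [[0, 0, 0], [0.057, 0, 0.112], -1],
  [[0, 0, 0], [0.057, 0, 0.112], -1],
])

```text
time: 23.77
tool_pos: [0.5868, -0.2402, 0.1616]
eef_rot: [-0.001, 0.0, 1.0, -0.0]
force: [0.6, -0.4, 0.4]
width: -0.0001
gripper_force: 0.0
```

Request:
move_arm([
  [[0, 0, 0], [0.01, 0, 0.0], -1],
  [[0, 0, 0], [0.021, 0, 0.001], -1],
  [[0, 0, 0], [0.032, 0, 0.003], -1],
  [[0, 0, 0], [0.043, 0, 0.007], -1],
  [[0, 0, 0], [0.055, 0, 0.011], -1],
  [[0, 0, 0], [0.066, 0, 0.016], -1],
  [[0, 0, 0], [0.076, 0, 0.023], -1],
  [[0, 0, 0], [0.085, 0, 0.031], -1],
  [[0, 0, 0], [0.094, 0, 0.039], -1],
  [[0, 0, 0], [0.1, 0, 0.047], -1],
  [[0, 0, 0], [0.106, 0, 0.055], -1],
  [[0, 0, 0], [0.111, 0, 0.0625], -1],
])

```text
time: 24.77
tool_pos: [0.4773, -0.2398, 0.0982]
eef_rot: [0.0, 0.0, 1.0, -0.0]
force: [0.1, 0.4, 1.0]
width: -0.0003
gripper_force: 0.3
```

```bash
python3 -c "
from h import *
im,d,c=grab('side'); cv2.imwrite('pics/s9.png',im); P=cloud(c,d); print(ctrl.sense()['tool_pos'],ctrl.sense()['force'])
H,S,V=cv2.split(cv2.cvtColor(im,cv2.COLOR_BGR2HSV)); X,Y,Z=np.moveaxis(P,2,0)
L=P[(H>100)&(H<130)&(S>120)&(Z>.02)&(X>.35)&(X<.75)&(Y>-.4)&(Y<-.08)]
p=np.polyfit(L[:,0],L[:,2],1); print(len(L),p,'angle',np.arctan(-p[0]),L.min(0),L.max(0))"
```

```text
[ 0.47531785 -0.23957033  0.09670823] [-1.5686185  -0.2974343  -0.59168779]
2598 [-0.46897656  0.30727454] angle 0.4385222940472738 [ 0.41667562 -0.33971814  0.02352604] [ 0.57285977 -0.13202531  0.2508926 ]
```

View pics/s9.png

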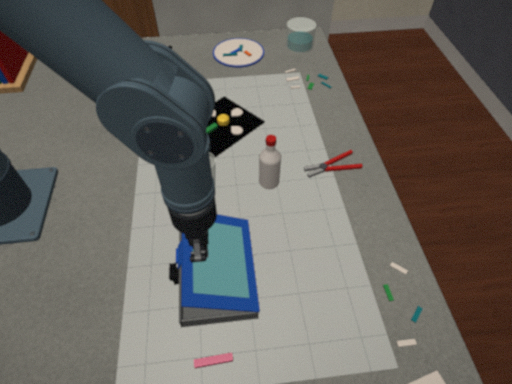

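The lid follows the fingers and is now at about 0.44 rad. Pressing on towards the front edge.

Request:
move_arm([
  [[0, 0, 0], [0.006, 0, 0.008], -1],
  [[0, 0, 0], [0.013, 0, 0.014], -1],
  [[0, 0, 0], [0.02, 0, 0.019], -1],
  [[0, 0, 0], [0.027, 0, 0.024], -1],
  [[0, 0, 0], [0.032, 0, 0.029], -1],
  [[0, 0, 0], [0.033, 0, 0.034], -1],
  [[0, 0, 0], [0.033, 0, 0.034], -1],
])

```text
time: 25.4
tool_pos: [0.4433, -0.2396, 0.0638]
eef_rot: [-0.001, 0.0, 1.0, 0.0]
force: [-0.2, -0.0, 0.3]
width: 0.0
gripper_force: 0.0
```

Request:
move_arm([
  [[0, 0, 0], [0, 0, 0.003], -1],
  [[0, 0, 0], [0, 0, 0.006], -1],
  [[0, 0, 0], [0, 0, 0.009], -1],
  [[0, 0, 0], [0, 0, 0.009], -1],
])

```text
time: 25.73
tool_pos: [0.4445, -0.2396, 0.0553]
eef_rot: [-0.0, -0.0, 1.0, 0.0]
force: [-0.4, 0.2, 0.7]
width: -0.0001
gripper_force: 0.0
```

Request:
move_arm([
  [[0, 0, 0], [0, 0, 0.003], -1],
  [[0, 0, 0], [0, 0, 0.006], -1],
  [[0, 0, 0], [0, 0, 0.008], -1],
  [[0, 0, 0], [0, 0, 0.008], -1],
])

```text
time: 26.07
tool_pos: [0.4446, -0.2398, 0.0476]
eef_rot: [-0.0, 0.0, 1.0, -0.0]
force: [-0.5, 0.7, -0.6]
width: -0.0001
gripper_force: 0.0
```

Request:
move_arm([
  [[0, 0, 0], [0, 0, 0.001], -1],
  [[0, 0, 0], [0, 0, 0.002], -1],
  [[0, 0, 0], [0, 0, 0.002], -1],
])

```text
time: 26.32
tool_pos: [0.4446, -0.2399, 0.0472]
eef_rot: [-0.0, 0.0, 1.0, -0.0]
force: [-4.9, 2.2, 20.7]
width: -0.0001
gripper_force: 10.7
```

```bash
cat > lid.py <<'E'
from h import *
for cam in("side","scene"):
    im,d,c=grab(cam); P=cloud(c,d); cv2.imwrite(f'pics/{cam}L.png',im)
    H,S,V=cv2.split(cv2.cvtColor(im,cv2.COLOR_BGR2HSV)); X,Y,Z=np.moveaxis(P,2,0)
    m=(H>85)&(H<130)&(S>70)&(Z>.02)&(Z<.09)&(X>.40)&(X<.60)&(Y>-.345)&(Y<-.13)
    L=P[m]; p=np.polyfit(L[:,0],L[:,2],1); q=L[np.abs(L[:,2]-np.polyval(p,L[:,0]))<.004]; p=np.polyfit(q[:,0],q[:,2],1)
    print(cam,len(q),'angle',-p[0].round(4),'z at front/hinge',np.polyval(p,[.425,.57]).round(4))
s=ctrl.sense(); print(s['tool_pos'].round(4),s['force'].round(1))
E
python3 lid.py
```

```text
side 6048 angle 0.0004 z at front/hinge [0.0364 0.0364]
scene 2576 angle 0.0011 z at front/hinge [0.0365 0.0363]
[ 0.4446 -0.2398  0.0472] [-5.5  3.2 22.1]
```

The lid is at angle 0 with its top at 36.4 mm, pressed against the rim with 21 N. Backing off and checking everything.

Request:
move_arm([
  [[0, 0, 0], [0, 0, -0.01], -1],
  [[0, 0, 0], [0, 0, -0.04], -1],
  [[0, 0, 0], [0, 0, -0.08], -1],
  [[0, 0, 0], [0, 0, -0.12], -1],
  [[0, 0, 0], [0, 0, -0.16], -1],
  [[0, 0, 0], [0, 0, -0.19], -1],
  [[0, 0, 0], [0, -0.02, -0.19], -1],
  [[0, 0, 0], [0, -0.04, -0.19], -1],
  [[0, 0, 0], [0, -0.06, -0.19], -1],
  [[0, 0, 0], [0, -0.06, -0.19], -1],
  [[0, 0, 0], [0, -0.06, -0.19], -1],
])

```text
time: 27.33
tool_pos: [0.444, -0.3007, 0.2356]
eef_rot: [-0.0, 0.001, 1.0, -0.0]
force: [0.0, 0.3, 0.2]
width: -0.0006
gripper_force: 0.0
```

```bash
python3 lid.py; python3 - <<'E'
from h import *
for cam in("side","scene"):
    im,d,c=grab(cam); P=cloud(c,d); H,S,V=cv2.split(cv2.cvtColor(im,cv2.COLOR_BGR2HSV)); X,Y,Z=np.moveaxis(P,2,0)
    pan=(X>.4)&(X<.65)&(Y>.1)&(Y<.35)
    for n,m,z in(("gem",pan&(H>20)&(H<35)&(S>110),.021),("bar",pan&(H>40)&(H<80)&(S>80),.0155)):
        rr,kk=np.where(m)
        if len(rr)<10: print(cam,n,"hidden"); continue
        w=np.array([atz(c,(r,k),z)[:2] for r,k in zip(rr,kk)])*1000; R=cv2.minAreaRect(w.astype(np.float32)); print(cam,n,len(rr),w.mean(0).round(1),np.round(R[0],1),np.round(R[1],1),round(R[2],1))
    for t in("cup","glue","pliers"): print(t,[(round(m["conf"],2),atz(c,m["point"],.01).round(3)[:2]) for m in ctrl.mark_of(cam,t)[:2]])
    if cam=="side": cv2.imwrite("pics/fin.png",cv2.resize(im[80:340,120:380],None,fx=2.3,fy=2.3,interpolation=cv2.INTER_CUBIC))
E
```

```text
side 6977 angle 0.0007 z at front/hinge [0.0365 0.0364]
scene 2714 angle -0.0007 z at front/hinge [0.0363 0.0364]
[ 0.4445 -0.2988  0.2356] [ 1.2 -0.4 -0.1]
side gem 223 [537.7 220.5] [530.9 208.5] [180.2 147.7] 38.1
side bar 492 [510.6 200.2] [530.  214.7] [186.3 157.6] 40.0
cup [(0.93, array([0.482, 0.001])), (0.23, array([0.493, 0.192]))]
glue [(0.91, array([ 0.634, -0.017])), (0.26, array([0.524, 0.213]))]
pliers [(0.72, array([0.779, 0.014])), (0.22, array([ 0.416, -0.224]))]
scene gem 102 [547.7 234. ] [547.9 233.9] [31.8 39.8] 69.0
scene bar 103 [497.6 197.2] [497.5 196.8] [71.2 19.2] 41.8
cup [(0.84, array([0.491, 0.007]))]
glue [(0.77, array([ 0.651, -0.02 ])), (0.51, array([0.5  , 0.195]))]
pliers [(0.8, array([0.791, 0.014]))]
```

View pics/fin.png

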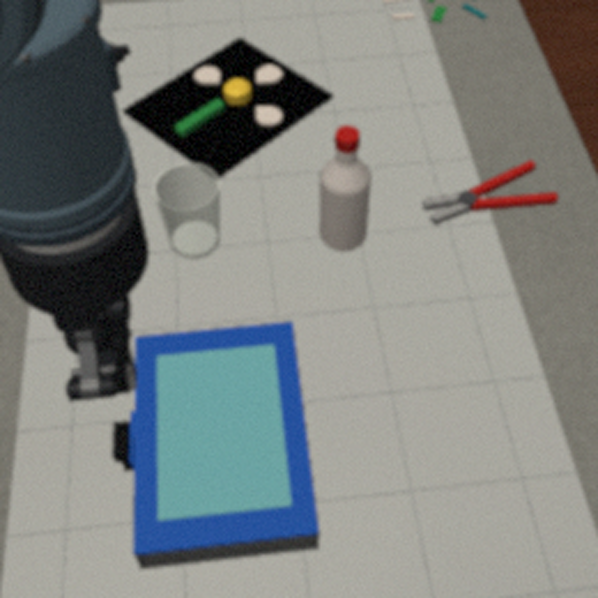

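The picture shows the lid shut at (215,440), the flower complete with the stem down the open side, and the cup, glue bottle and pliers in place. The gap looks small from this angle, so I'll measure it from above.

Request:
move_arm([
  [[0, 0, 0], [0, 0.03, -0.02], -1],
  [[0, 0, 0], [-0.01, 0.07, -0.02], -1],
  [[0, 0, 0], [-0.02, 0.11, -0.02], -1],
  [[0, 0, 0], [-0.03, 0.15, -0.02], -1],
  [[0, 0, 0], [-0.04, 0.19, -0.02], -1],
  [[0, 0, 0], [-0.05, 0.23, -0.02], -1],
  [[0, 0, 0], [-0.06, 0.27, -0.02], -1],
  [[0, 0, 0], [-0.075, 0.31, -0.02], -1],
  [[0, 0, 0], [-0.09, 0.35, -0.02], -1],
  [[0, 0, 0], [-0.105, 0.385, -0.02], -1],
  [[0, 0, 0], [-0.12, 0.42, -0.02], -1],
  [[0, 0, 0], [-0.13, 0.45, -0.02], -1],
])

```text
time: 28.83
tool_pos: [0.5752, 0.1533, 0.2558]
eef_rot: [0.0, -0.001, 1.0, 0.0]
force: [-0.5, 0.0, 0.3]
width: 0.0002
gripper_force: 0.0
```

Request:
move_arm([
  [[0, 0, 0], [-0.01, 0.03, 0], -1],
  [[0, 0, 0], [-0.026, 0.06, 0], -1],
  [[0, 0, 0], [-0.026, 0.07, 0], -1],
  [[0, 0, 0], [-0.026, 0.07, 0], -1],
  [[0, 0, 0], [-0.026, 0.07, 0], -1],
  [[0, 0, 0], [-0.026, 0.07, 0], -1],
])

```text
time: 29.33
tool_pos: [0.6005, 0.218, 0.2555]
eef_rot: [-0.0, 0.001, 1.0, -0.001]
force: [-0.2, -0.8, -0.2]
width: -0.0
gripper_force: 0.0
```

```bash
python3 -c "
from panel import *; panel('pics/w9.png')"
```

```text
tcp [0.6005 0.218  0.2555] width -0.0 F [-0.2 -0.8 -0.2]
panel rect [531.7 228.2] [197.3 167.6] 39.6
petal px [307.  74.] 758 mean [508.2 279.8] rect [507.8 280. ] [33.2 32.2] 89.9 Z 0.0081
petal px [234. 135.] 634 mean [578.  195.7] rect [578.9 195. ] [32.2 33.6] 83.9 Z 0.0082
petal px [297. 140.] 622 mean [585.2 272.6] rect [585.4 273.5] [32.3 33.3] 89.9 Z 0.0081
gem px [269. 106.] 755 mean [543.3 237.1] rect [544.  237.3] [34.4 33.2] 0.0 Z 0.0222
bar px [234.  61.] 902 mean [495.3 197.9] rect [496.  198.4] [70.2 15. ] 39.6 Z 0.015
```

View pics/w9.png

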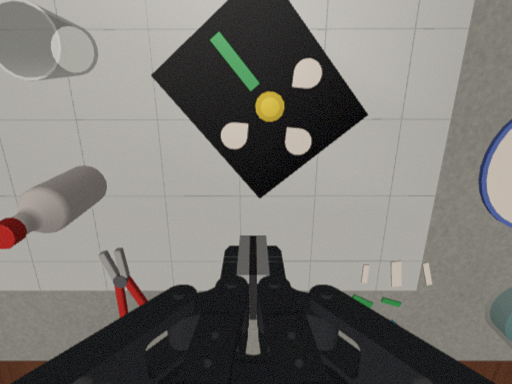

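From above: round at (543.5, 237), bar centre at (495.6, 198) along 39.6°, gap about 10 mm. All good, handing in.

```bash
python3 -c "
from station import ctrl; print(ctrl.finish_job())"
```

```text
the job is handed in; nothing more can be done
None
```

The job is handed in at about 29 s of the 72 s allowed: the round sits in the middle of the petals, the bar lies as the stem with a gap of about 1 cm, the lid is snapped shut, and the cup, glue bottle and pliers were not touched.

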